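Hold a sensor card home on the sprung contact of a test jig

ROBOT

A 7-joint arm with a two-finger parallel gripper is mounted at the origin on a cart in front of the work surface, level with it; the furniture and walls round the work are solid. World frame = base frame: x ahead of the robot, y to its left, z up, the work surface at z = 0. Lengths are in m, angles in rad, forces in N, time in s.
With the tool pointing down it reaches from about 0.4 to 0.75 m from the base axis. Payload 19.5 kg.
Tool frame: the origin (TCP) lies on the centre line of the jaws, within the pads' length; the fingertips stand 22 mm ahead of it and the grasp point (between the pads) lies 3 mm ahead of it; z points along the fingers, y is the line along which they close (so a half turn about z gives the same grasp; the last joint's range is limited). The gripper opens to 85 mm and grips with 20 to 120 N. Pads are 22 mm wide; open, the fingers measure 114 mm over their backs; the gripper's body (76 mm by 85 mm) begins 54 mm behind the grasp point. The pads swing forward as they close: fully open they stand 13 mm farther back than shut.
Start: joints at [-1.329, 0.707, -0.028, 1.485, 0.022, 0.951, -0.075], TCP at [0.161, 0.552, 0.253] pointing down, gripper open.
Joint ranges: [-2.71, 2.71], [-0.32, 2.16], [-1.57, 1.52], [0, 2.45], [-1.46, 4.6], [0, 2.02], [-2.83, 2.83]. Speed limits (rad/s): [1.89, 1.89, 2.57, 2.57, 3.01, 3.01, 3.01].

INTERFACE

Orientations are given as a unit quaternion [w, x, y, z].
In Python, from plant import ctrl, snapshot gives the robot as it stands.
- The arm moves only by the tool arm_command, never from a script. Its argument "moves" is a list of rows, each a list of 4 numbers: the shift along the tool's x, y, z normalised to -1 to 1, where 1 is 2 cm, then the turn about the tool's z normalised to -1 to 1, where 1 is 5 degrees. A call has 1 to 20 rows; each row shifts and turns the commanded pose from where the row before left it, along the tool's axes as they then stand; what a row does not reach is not made up. A row lasts 1/12 s, in which the tool goes at most 41.7 mm and 7.16 degrees, less where a joint would pass 70% of its speed; a pose out of reach is approached as far as the arm can. A call with a number of a shift or a turn outside -1 to 1 is refused whole. A call with a gripper value outside its range is refused whole. "hand" is the gripper's target within -1 to 1 (fully open at 1, half-way at 0, shut at -1), set as the call begins (left out, the last holds). The fingers move at their own pace and stop on an object; "newtons" is the grip in N (left out, the last holds). Time passes only in rows, so rows that do not move let the fingers close. It gives the time, the measured TCP pose, the force, the opening and the grip force at its end, in the units of the state.
- ctrl.observe(): the state, without advancing time (a new reading comes with each control period).
- snapshot(name): name is "scene" or "top"; returns a dict with "pixels" (480x640x3 uint8, red, green, blue), "fovy" (degrees; the focal length in pixels is half the picture's height over the tangent of half this angle, whatever the lens; pixels are square), "cx", "cy" (the principal point, pixels), "rvec" (rotation vector, rad) and "tvec" (3), from world to camera coordinates, as OpenCV has them. Camera axes: x right, y down, z forward; pixel columns grow to the right and rows downward; lengths in m; the calibration is good to about 2 mm. A picture is of the moment at which its call begins. There is no depth.
- ctrl.close_job(): hands the job in; it is judged then, once.
The state is a dict: "time": time; "qpos": joint angles; "joint_velocities": joint speeds; "joint_torque": joint torques, N m; "eef_pos": TCP position; "orientation": TCP orientation; "ft_force": force on the tool from outside, world axes, zero at the start; "torque": the same for the moment, N m; "grip_width": finger opening in m; "grasp_force": force on a finger pad.
Only numpy, scipy, OpenCV 4.12 (cv2) and the standard library are available. Lean on these libraries where they do the work, as an engineer would, in place of code of your own. Each camera call takes 0.05 s, during which the arm holds its last target. There are 200 camera calls.

TASK

Lift the sensor card with the blue grip straight out of the grey rack, slide its green blade down into the slot of the aluminium test jig, and press it, without forcing, against the sprung plunger inside until both ends of its crossbar sit on the jig's brass stop pads. The spring pushes the card back up and nothing latches, so keep hold of the grip and keep pressing: the program finishes while still holding the card down on the stops. Leave the yellow card in the rack.

Things in the scene. Friction and masses are not known exactly. Their poses are not given: they have to be found in the camera images.
- blue_card: loose upright card, about 80 g. Origin: centre of the blade's foot (underside); x along the card's width, y through its thickness, z up; the same after a half turn about z. Green blade 56 (x) x 8 (y) mm, z 0 to 50; blue crossbar 94 x 14 mm, z 50 to 60, whose underside is the shoulder that meets the stop pads; blue grip 34 x 16 mm, z 60 to 98, to be pinched from above across its 16 mm thickness (y).
- blue_card_grip (a point): middle of the blue grip, 82 mm above the blade's foot; axes as the card's
- yellow_card: second card of the same shape and size with yellow crossbar and grip; stays in the rack
- card_rack: fixed grey plastic rack 104 x 178 mm, 40 mm high. Origin: centre of its underside. Two loose slots 60 (along its x) x 11.5 mm, centres at y = +42 and -42 mm; the slot floor is 6 mm up, where the blades' feet stand, so that 16 mm of blade, the crossbar and the grip show above the rack. A card's x is along the rack's x. Either card may be in either slot.
- jig: fixed test jig: aluminium block 112 (x) x 52 (y) mm, top face 60 mm high, on a dark base plate 150 x 92 x 6 mm. Origin: centre of the base's underside, straight below the slot's centre. The slot runs along x: 59 x 10.4 mm, with a 4 mm chamfer round its mouth. A brass stop pad 14 x 26 x 4 mm lies beyond each end of the slot, 41 mm from its centre. The end face at -x bears a black slit with a red pointer that goes down with the plunger.
- stop_pads: the two brass stop pads on top of the jig block; fixed to it. Origin: middle between them, on the block's top face, 60 mm above the worktop
- jig_stop (a point): slot centre at the height of the stop pads' top faces, 64 mm above the worktop; axes as the jig's
- jig_seat (a point): where the centre of the blade's foot is when the card is home, 14 mm above the worktop, 50 mm below jig_stop; axes as the jig's
- plunger (a joint): sprung plunger inside the slot, travel down in m: 0 = up (its head 38 mm below the stop pads' top faces), 0.012 = the card is home on the stop pads (0.016 is its own end, not reached). The spring resists with about 4 N at first touch and about 8.5 N with the card home; beyond that the pads are solid.
There are look-alikes about, which are no part of the job. What is shaped like the blue_card but red is not meant.

How it is judged:
By the outcome, as a careful person would: the job done as asked, in the order asked, and still so for the second after the job is handed in, while the arm keeps its last pose, push and grip.
It also fails if it takes over 48 s, if anything falls off the work surface, if the arm or the gripper's body presses on something with over 40 N, if the wrist force passes 120 N, or if a joint passes its speed limit or range.

## Working session

There is one attempt and no reset: what is moved stays moved. The work goes in short steps, Python scripts to look and compute and a tool call to move; the robot and the scene stay as the last step left them, time stands still between calls to the robot, and variables do not carry over. Pictures are saved under pics/ and viewed, at most 10 in all, crops included, and the job is handed in when it is done.

Besides the shell and the picture viewer there is one more tool, called after "Request:" as name(argument=value, ...), one argument or row to a line, values as JSON. arm_command: Moves the arm, as the interface text tells. Its arguments: {"type":"object","properties":{"moves":{"type":"array","items":{"type":"array","items":{"type":"number"}}},"hand":{"type":"number"},"newtons":{"type":"number"}},"required":["moves"]}

```bash
mkdir -p pics; ls; cat > h.py <<'E'
import numpy as np,cv2
from plant import ctrl,snapshot
def cam(s):
    f=240/np.tan(np.radians(s["fovy"])/2)
    K=np.array([[f,0,s["cx"]],[0,f,s["cy"]],[0,0,1.]])
    R=cv2.Rodrigues(np.array(s["rvec"],float))[0]
    return K,R,np.array(s["tvec"],float).ravel()
def ray(s,uv):
    K,R,t=cam(s); d=R.T@np.linalg.inv(K)@np.array([uv[0],uv[1],1.]); return -R.T@t,d
def onz(s,uv,z):
    c,d=ray(s,uv); return c+d*(z-c[2])/d[2]
def proj(s,p):
    K,R,t=cam(s); q=K@(R@np.array(p,float)+t); return q[:2]/q[2]
def tri(s1,u1,s2,u2):
    c1,d1=ray(s1,u1);c2,d2=ray(s2,u2);d1=d1/np.linalg.norm(d1);d2=d2/np.linalg.norm(d2)
    a=np.linalg.lstsq(np.c_[d1,-d2],c2-c1,rcond=None)[0];p=c1+a[0]*d1;q=c2+a[1]*d2
    return (p+q)/2,np.linalg.norm(p-q)
def save(s,n): cv2.imwrite(n,s["pixels"][...,::-1])
E
python3 - <<'E'
from h import *
import pickle
o=ctrl.observe();print(o)
d={n:snapshot(n) for n in("scene","top")}
pickle.dump(d,open("s0.pkl","wb"))
for n in d: save(d[n],f"pics/{n}0.png");c,_=ray(d[n],(320,240));print(n,c,{k:v for k,v in d[n].items() if k!="pixels"})
E
```

```text
pics
{'time': 0.0, 'qpos': array([-1.32869008,  0.70704373, -0.02763522,  1.48499716,  0.02201023,
        0.95089833, -0.07548809]), 'joint_velocities': array([-3.58346509e-04, -5.76730300e-04,  2.15935458e-04, -8.59748477e-04,
        7.35275085e-05, -7.77248740e-04,  1.28720533e-03]), 'joint_torque': array([-8.29676628e-04, -8.83208942e+01,  1.23424754e+00, -2.36166304e+01,
        1.68784132e-02,  6.53110779e-03, -5.87205037e-06]), 'eef_pos': array([0.16093454, 0.55177244, 0.25286176]), 'orientation': array([-5.90822765e-05,  1.41411608e-01,  9.89950749e-01, -5.18570132e-04]), 'ft_force': array([ 0.55202968, -0.17071608,  0.14651355]), 'torque': array([0.04149936, 0.05931292, 0.01301379]), 'grasp_force': 0.0, 'grip_width': 0.08542839920629729}
scene [-0.02112911 -0.48037924  0.62656183] {'fovy': 56.46664969751638, 'cx': 321.1110464786761, 'cy': 239.9206762093106, 'rvec': array([ 2.07976386, -1.02946234,  0.50756857]), 'tvec': array([-0.38554529,  0.27858506,  0.63050422])}
top [ 0.35435526 -0.09376608  0.93244709] {'fovy': 56.05521164519789, 'cx': 321.67180577338087, 'cy': 238.92319626667046, 'rvec': array([ 2.1415989 , -2.14734894,  0.14759055]), 'tvec': array([-0.08744186,  0.48404572,  0.8728522 ])}
```

View pics/scene0.png

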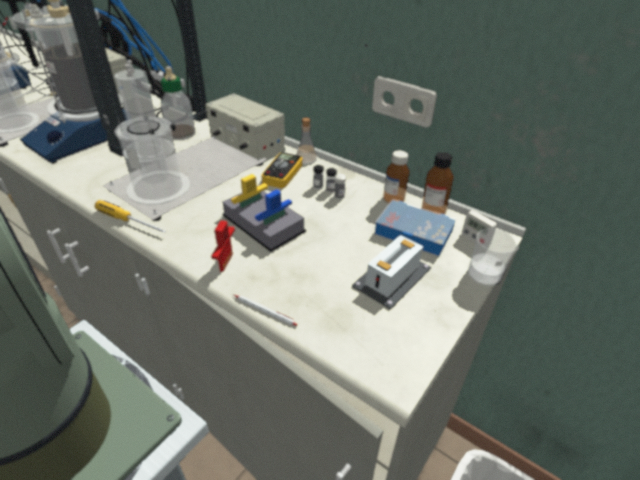

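View pics/top0.png

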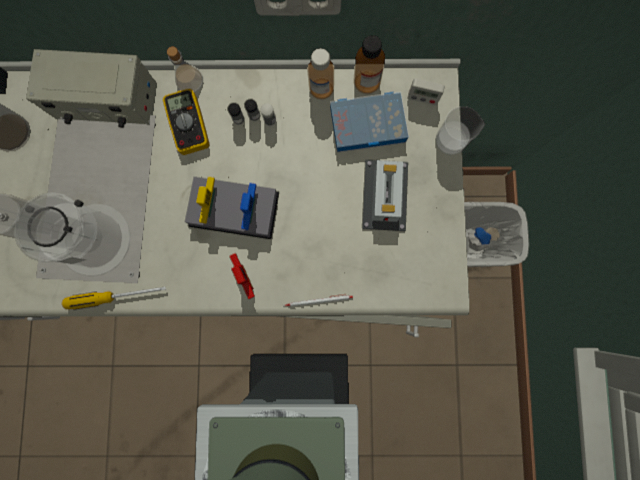

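Scene shows the rack at (264,217) and the jig at (395,270). The top view shows the rack at (233,207) and the jig at (386,193), with its −x end probably the near one, which has a black slit and red pointer.
Candidates (top view pixels):
- Blue card in the rack: (248,206), scene (272,205). This is the choice, since it has the blue grip and stands in the grey rack.
- Yellow card: (205,200).
- Red look-alike, loose: (242,276).
- Blue box: (370,120). Not card-shaped.

```bash
python3 - <<'E'
from h import *
import pickle
d=pickle.load(open("s0.pkl","rb"))
t=d["top"]["pixels"];s=d["scene"]["pixels"]
a=cv2.resize(t[160:250,170:290],None,fx=3.3,fy=3.3,interpolation=cv2.INTER_CUBIC)
b=cv2.resize(t[150:240,340:430],None,fx=3.3,fy=3.3,interpolation=cv2.INTER_CUBIC)
c=cv2.resize(s[170:250,215:310],None,fx=3.7,fy=3.7,interpolation=cv2.INTER_CUBIC)[:296]
e=cv2.resize(s[230:310,345:430],None,fx=3.7,fy=3.7,interpolation=cv2.INTER_CUBIC)[:296]
W=710
P=lambda i:np.pad(i,((0,0),(0,W-i.shape[1]),(0,0)))
im=np.vstack([P(np.hstack([a,b])),P(np.hstack([c,e]))])
print(a.shape,c.shape)
cv2.imwrite("pics/crop1.png",im[...,::-1])
for n in d:
  hsv=cv2.cvtColor(d[n]["pixels"],cv2.COLOR_RGB2HSV)
  for nm,lo,hi in(("blue",(105,150,60),(125,255,255)),("yel",(20,150,90),(32,255,255)),("brass",(10,110,100),(22,255,255))):
    m=cv2.inRange(hsv,lo,hi)
    k,_,st,ce=cv2.connectedComponentsWithStats(m)
    for i in range(1,k):
      if st[i,4]>25: print(n,nm,st[i],ce[i].round(1))
E
```

```text
(297, 396, 3) (296, 352, 3)
scene blue [100  11  14   7  30] [106.4  13.9]
scene blue [111  19   8  10  26] [114.9  23. ]
scene blue [134  37  11  13  37] [139.5  42.2]
scene blue [256 190  35  30 393] [272.6 205. ]
scene blue [376 231  15   7  27] [383.1 234.1]
scene blue [395 231  40  22 113] [417.3 240.4]
scene yel [232 157  70  46 711] [265.  182.6]
scene yel [ 96 201  33  19 303] [111.7 209.8]
scene brass [303 118   6   7  26] [305.4 120.4]
scene brass [268 157  35  31 291] [286.6 174.7]
scene brass [262 174  10   9  38] [265.2 177.2]
scene brass [385 192  18   9  84] [393.  196.8]
scene brass [ 95 200  35  21 254] [111.3 209.4]
scene brass [424 205  20   7  77] [434.2 208.2]
scene brass [402 241  11   6  40] [407.  243.5]
scene brass [378 262  12   7  54] [384.  264.9]
top blue [240 183  16  47 363] [246.9 205.4]
top blue [475 228  16  16 161] [482.5 235.7]
top yel [163  90  45  62 376] [188.5 121.8]
top yel [384 165  12   7  66] [389.4 167.8]
top yel [196 177  19  27 242] [204.7 190.3]
top yel [382 205  13   7  73] [388.2 208. ]
top yel [199 207   9  16 103] [203.  214.7]
top yel [ 62 292  50  17 448] [ 86.7 298.6]
top brass [167  47  10   9  76] [171.5  51. ]
top brass [365  86  12   6  33] [370.2  88.9]
top brass [319  88  12   9  31] [325.3  93.8]
top brass [384 165  12   7  76] [389.7 167.7]
top brass [513 171   4  33  70] [514.6 186.9]
top brass [382 205  13   7  87] [387.9 208. ]
top brass [519 264   4  24  46] [520.5 275.5]
top brass [521 289  14 191 383] [527.6 382.9]
```

View pics/crop1.png

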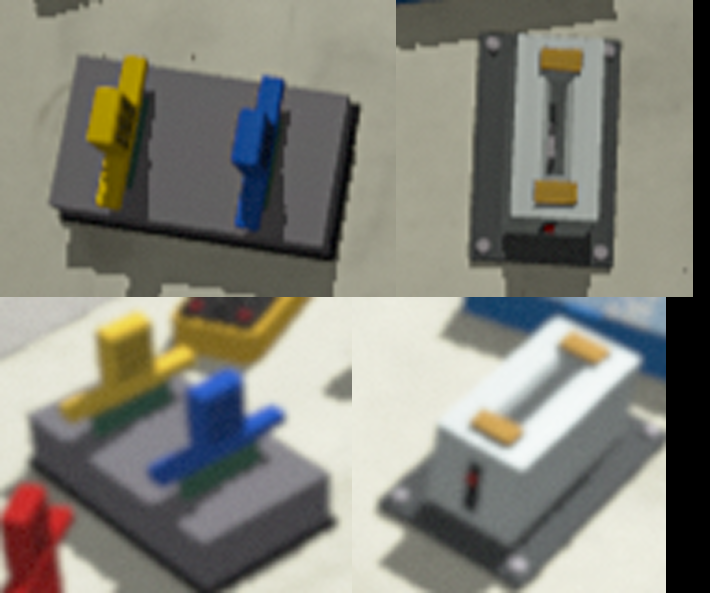

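Crop confirms the choice: in the top view (upper left) the blue card is in the rack's right slot and the yellow in the left. The jig has brass pads at top (389.5,167.7) and (388,208), with the red pointer at its near end (−x). The slot runs along the line of the pads.

```bash
python3 - <<'E'
from h import *
import pickle
d=pickle.load(open("s0.pkl","rb"));T,S=d["top"],d["scene"]
for n,a,b in(("bar near",(244.2,228),(257.7,216.5)),("bar far",(252.4,184.8),(290.1,202)),("padN",(388,208),(384,264.9)),("padF",(389.5,167.7),(407,243.5))):
  p,e=tri(T,a,S,b);print(n,p.round(4),round(e,4))
  z=.066 if 'bar' in n else .064
  print('  ',onz(T,a,z).round(4),onz(S,b,z).round(4))
# grip top centre: top crop (245,130ish), scene crop (215,380-296)
print(tri(T,(170+250/3.3,160+128/3.3),S,(215+214/3.7,170+84/3.7)))
# rack top corners in top view crop
for p in((78,57),(352,97),(330,245),(52,205)):
  print(onz(T,(170+p[0]/3.3,160+p[1]/3.3),.04).round(4))
o=ctrl.observe()
from scipy.spatial.transform import Rotation as R
q=o["orientation"];M=R.from_quat(np.r_[q[1:],q[0]]).as_matrix();print(M.round(3))
E
```

```text
bar near [0.5024 0.0617 0.0641] 0.0023
   [0.5013 0.0621 0.066 ] [0.5014 0.0591 0.066 ]
bar far [0.5909 0.0483 0.058 ] 0.0025
   [0.5878 0.0478 0.066 ] [0.5832 0.04   0.066 ]
padN [ 0.5416 -0.2203  0.0604] 0.0011
   [ 0.5405 -0.2193  0.064 ] [ 0.5385 -0.2223  0.064 ]
padF [ 0.6235 -0.2248  0.0603] 0.0002
   [ 0.6223 -0.2242  0.064 ] [ 0.6194 -0.2265  0.064 ]
(array([0.54981203, 0.05539709, 0.10146054]), np.float64(0.0037931662285944127))
[0.6111 0.1726 0.04  ]
[0.585  0.0025 0.04  ]
[0.4928 0.0148 0.04  ]
[0.5181 0.1849 0.04  ]
[[-0.96   0.28  -0.   ]
 [ 0.28   0.96  -0.001]
 [-0.    -0.001 -1.   ]]
```

```bash
python3 - <<'E'
from h import *
import pickle
d=pickle.load(open("s0.pkl","rb"));T,S=d["top"],d["scene"]
print("tcp px",proj(S,[.161,.552,.253]),proj(T,[.161,.552,.253]),proj(S,[.161,.552,.0]))
for n,p in(("post1",(120,150)),("post2",(195,120)),("beaker",(150,190)),("post1 top",(80,0))): print(n,onz(S,p,0).round(3))
for n,p in(("bk",(55,230)),("flask",(5,215)),("disc",(90,240)),("edge",(300,312)),("cornerR",(465,305)),("base",(280,470))): print(n,onz(T,p,0).round(3))
print("beaker top",tri(T,(50,222),S,(143,130)))
for z in (.0,.15,.3,.45): print(proj(T,[.161,.552,z]))
E
```

```text
tcp px [-76.82839212 121.54259913] [-124.18513508  440.75232619] [-13.19797471 229.83533862]
post1 [0.552 0.638 0.   ]
post2 [0.813 0.625 0.   ]
beaker [0.478 0.406 0.   ]
post1 top [1.455 2.347 0.   ]
bk [0.509 0.472 0.   ]
flask [0.542 0.581 0.   ]
disc [0.488 0.397 0.   ]
edge [ 0.338 -0.044  0.   ]
cornerR [ 0.352 -0.381  0.   ]
base [ 0.035 -0.006  0.   ]
beaker top (array([0.49381565, 0.38784275, 0.16033602]), np.float64(0.008468712908275017))
[  0.77178498 402.63123701]
[-63.24886592 422.16226371]
[-158.84888496  451.32732995]
[-317.04329907  499.58830954]
```

Request:
arm_command(
  moves=[
    [-0.5,-0.36,0,0],
    [-0.95,-0.7,0,0],
    [-0.95,-0.7,0,0],
    [-0.95,-0.7,0,0],
    [-0.95,-0.7,0,0],
    [-0.95,-0.7,0,0],
    [-0.95,-0.7,0,0],
    [-0.95,-0.7,0,0],
    [-0.95,-0.7,0,0],
    [-0.95,-0.7,0,0],
    [-0.95,-0.7,0,0],
    [-0.95,-0.7,0,0],
    [-0.95,-0.7,0,0],
    [-0.95,-0.7,0,0],
    [-0.95,-0.7,0,0],
    [-0.95,-0.7,0,0],
    [-0.95,-0.7,0,0],
    [-0.95,-0.7,0,0],
    [-0.95,-0.7,0,0],
    [-0.95,-0.7,0,0],
  ],
  hand=1,
  newtons=60,
)

```text
time: 1.77
eef_pos: [0.4412, 0.1847, 0.2532]
orientation: [-0.0, 0.141, 0.99, -0.0]
ft_force: [0.2, -0.1, -1.0]
grip_width: 0.0857
grasp_force: 0.0
```

Request:
arm_command(
  moves=[
    [-0.86,-0.6,0,0],
    [-0.86,-0.6,0,0],
    [-0.86,-0.6,0,0],
    [-0.86,-0.6,0,0],
    [-0.86,-0.6,0,0],
    [-0.86,-0.6,0,0],
    [-0.86,-0.6,0,0],
    [-0.86,-0.6,0,0],
    [0,0,0.5,-0.5],
    [0,0,0.5,-0.5],
    [0,0,0.5,-0.52],
    [0,0,0.5,0],
    [0,0,0,0],
  ],
)

```text
time: 2.85
eef_pos: [0.5452, 0.0549, 0.2116]
orientation: [-0.001, 0.076, 0.997, -0.0]
ft_force: [-0.2, -0.7, 0.7]
grip_width: 0.0852
grasp_force: 0.0
```

```bash
python3 - <<'E'
from h import *
import pickle
d={n:snapshot(n) for n in("scene","top")}
pickle.dump(d,open("s1.pkl","wb"))
s=d["scene"]["pixels"][130:260,190:340];t=d["top"]["pixels"][140:260,150:310]
cv2.imwrite("pics/c2.png",np.hstack([cv2.resize(s,(400,347)),cv2.resize(t,(400,347))])[...,::-1])
print(ctrl.observe()["eef_pos"])
E
```

```text
[0.54579596 0.05513386 0.21333816]
```

View pics/c2.png

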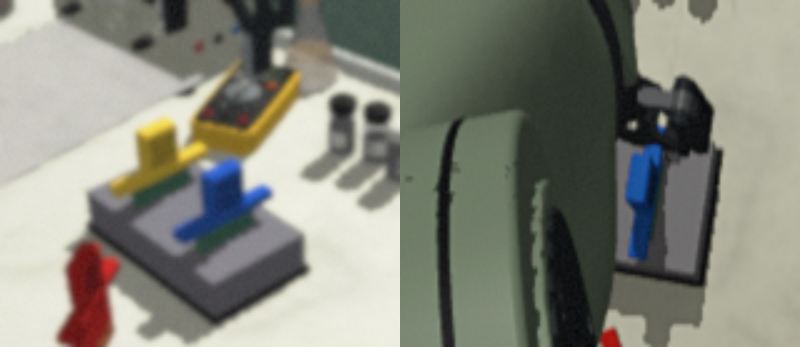

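The crop shows the gripper above and behind the blue card. In the top view its right finger is at about pixel (256,178) and the left one is hidden by the arm. I'll check the projection numerically.

```bash
python3 - <<'E'
from h import *
import pickle
d=pickle.load(open("s1.pkl","rb"))
o=ctrl.observe();p=o["eef_pos"]
for s in(-1,1):
  q=p+np.array([.151,.988,0])*s*.048+[0,0,-.012]
  for n in d: x=proj(d[n],q);print(s,n,x.round(1))
for n,(x0,y0,w,h) in{"scene":(190,130,150,130),"top":(150,140,160,120)}.items():
  x=proj(d[n],p);print(n,x,"crop",(x[0]-x0)*400/w+(400 if n=="top" else 0),(x[1]-y0)*347/h)
E
```

```text
-1 scene [286.4 159.8]
-1 top [263.1 192.2]
1 scene [254.7 141.8]
1 top [206.5 184. ]
scene [269.74222608 144.94953604] crop 212.6459362224535 39.90376158758163
top [233.27270358 186.25601448] crop 608.1817589527021 133.7569752031073
```

The predicted fingertips match the image, so I'm descending.

Request:
arm_command(
  moves=[
    [0,0,0.8,0],
    [0,0,0.8,0],
    [0,0,0.8,0],
    [0,0,0.8,0],
    [0,0,0.8,0],
    [0,0,0.8,0],
    [0,0,0.6,0],
    [0,0,0.4,0],
    [0,0,0,0],
  ],
)

```text
time: 3.7
eef_pos: [0.5456, 0.0552, 0.0965]
orientation: [-0.001, 0.076, 0.997, -0.0]
ft_force: [-0.5, -0.7, -0.2]
grip_width: 0.0851
grasp_force: 0.0
```

Request:
arm_command(
  moves=[
    [0,0,0,0],
    [0,0,0,0],
    [0,0,0,0],
    [0,0,0,0],
    [0,0,0,0],
    [0,0,0,0],
    [0,0,0,0],
    [0,0,0,0],
    [0,0,0,0],
    [0,0,0,0],
  ],
  hand=-1,
  newtons=60,
)

```text
time: 4.53
eef_pos: [0.546, 0.0549, 0.0977]
orientation: [0.0, 0.076, 0.997, -0.0]
ft_force: [-0.9, -1.5, 5.4]
grip_width: 0.015
grasp_force: 58.9
```

```bash
python3 - <<'E'
from h import *
o=ctrl.observe();print(o)
E
```

```text
{'time': 4.5333, 'qpos': array([-0.09426677,  0.89622759, -0.12327133,  1.73597623,  0.19509066,
        0.52094634,  1.07826057]), 'joint_velocities': array([-1.04785989e-03, -2.99037136e-04, -6.23998867e-05,  5.00686822e-04,
        4.53475189e-04,  9.00070667e-04, -6.50755831e-04]), 'joint_torque': array([-5.92484158e-01, -8.86831141e+01, -1.21899907e+00, -1.39430380e+01,
       -1.52798533e-01, -4.52912478e-01, -7.51640007e-03]), 'eef_pos': array([0.54599839, 0.05490979, 0.09771458]), 'orientation': array([ 2.43191875e-04,  7.55954079e-02,  9.97138528e-01, -1.73712802e-04]), 'ft_force': array([-0.8546079 , -1.52967497,  5.40643137]), 'torque': array([-0.28005593,  0.25900299, -0.03191249]), 'grasp_force': 58.851147294044495, 'grip_width': 0.015032465961071058}
```

Request:
arm_command(
  moves=[
    [0,0,-0.15,0],
    [0,0,-0.3,0],
    [0,0,-0.4,0],
    [0,0,-0.5,0],
    [0,0,-0.5,0],
    [0,0,-0.6,0],
    [0,0,-0.7,0],
    [0,0,-0.7,0],
    [0,0,-0.7,0],
    [0,0,-0.7,0],
    [0,0,-0.7,0],
    [0,0,-0.3,0],
    [0,0,0,0],
  ],
)

```text
time: 5.62
eef_pos: [0.5463, 0.0552, 0.224]
orientation: [0.001, 0.076, 0.997, 0.0]
ft_force: [0.9, -0.2, -0.6]
grip_width: 0.0153
grasp_force: 58.5
```

```bash
python3 - <<'E'
from h import *
import pickle
o=ctrl.observe();print({k:o[k] for k in("eef_pos","orientation","ft_force","torque","grip_width")})
d={n:snapshot(n) for n in("scene","top")}
pickle.dump(d,open("s2.pkl","wb"))
p=o["eef_pos"];im=[]
for n in d:
  c=proj(d[n],p-[0,0,.05]).astype(int);x0,y0=c-[50,50];print(n,x0,y0)
  im.append(cv2.resize(d[n]["pixels"][y0:y0+100,x0:x0+100],(400,400),interpolation=cv2.INTER_CUBIC))
cv2.imwrite("pics/c3.png",np.hstack(im)[...,::-1])
E
```

```text
{'eef_pos': array([0.54627447, 0.05517096, 0.22396414]), 'orientation': array([1.18150166e-03, 7.55618724e-02, 9.97140392e-01, 2.12481523e-04]), 'ft_force': array([ 0.93940474, -0.21788101, -0.58042953]), 'torque': array([ 0.01397415,  0.02920046, -0.00428517]), 'grip_width': 0.015275600637387182}
scene 220 112
top 187 141
```

View pics/c3.png

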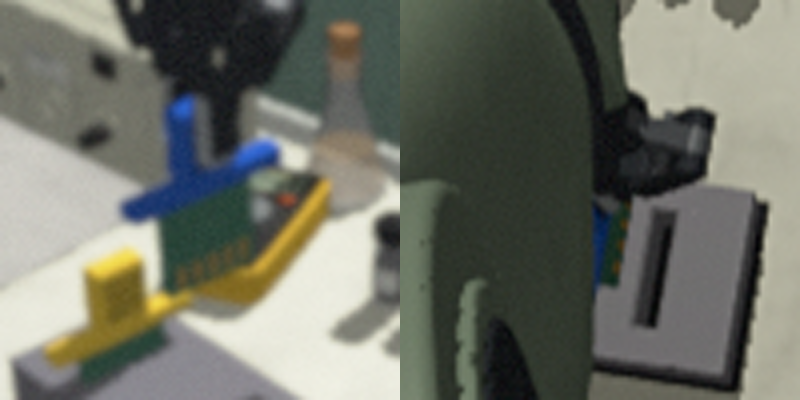

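The card is clear of the rack and upright. In the scene its bar ends are near (253,165) and (287,150), with the blade's foot corners near (261,184) and (283,177). I'll cast these rays onto the card's face plane to get its offset in the hand.

```bash
cat > off.py <<'E'
from h import *
from scipy.spatial.transform import Rotation as R
def M(q): return R.from_quat(np.r_[q[1:],q[0]]).as_matrix()
def face(s,uv,p,yaw,off):  # ray onto vertical plane, off m to the card's -y side; returns along-x, z rel. p
    ex=np.array([np.cos(yaw),np.sin(yaw),0]);ey=np.array([-ex[1],ex[0],0])
    c,d=ray(s,uv);k=((p-off*ey-c)@ey)/(d@ey);v=c+k*d-p
    return np.array([v@ex,v[2]])
E
python3 - <<'E'
from off import *
import pickle
d=pickle.load(open("s2.pkl","rb"));S=d["scene"];o=ctrl.observe();p=o["eef_pos"]
m=M(o["orientation"]);yaw=np.arctan2(-m[1,0],-m[0,0]);print("yaw",np.degrees(yaw))
for n,c,off in(("bar near low",(128,222),.007),("bar far low front",(262,170),.007),("foot near",(164,291),.004),("foot far",(250,258),.004),("blade near top",(161,214),.004)):
  print(n,face(S,(220+c[0]/4,112+c[1]/4),p,yaw,off).round(4))
# expected
print("expected foot z",.006-.0977)
# bias check with original card: initial bar ends, in scene
d0=pickle.load(open("s0.pkl","rb"))["scene"]
q=np.array([.546,.0549,.0977])
for n,c in(("near",(153,181)),("far",(281,124))): print(n,face(d0,(215+c[0]/3.7,170+c[1]/3.7),q,yaw,.007).round(4))
E
```

```text
yaw -8.663685962849609
bar near low [-0.0507 -0.035 ]
bar far low front [ 0.0328 -0.0388]
foot near [-0.0307 -0.0837]
foot far [ 0.0253 -0.0882]
blade near top [-0.029  -0.0406]
expected foot z -0.09169999999999999
near [-0.0517 -0.0319]
far [ 0.0432 -0.0388]
```

Request:
arm_command(
  moves=[
    [-0.14,-0.45,0,0],
    [-0.26,-0.9,0,0],
    [-0.26,-0.9,0,0],
    [-0.26,-0.9,0,0],
    [-0.26,-0.9,0,0],
    [-0.26,-0.9,0,0],
    [-0.26,-0.9,0,0],
    [-0.26,-0.9,0,0],
    [-0.26,-0.9,0,0],
    [-0.26,-0.9,0,0],
    [-0.26,-0.9,0,0],
    [-0.26,-0.9,0,0],
    [-0.26,-0.9,0,0],
    [-0.26,-0.9,0,0],
    [-0.26,-0.9,0,0],
    [-0.13,-0.38,0,0],
    [0,0,0,-0.55],
    [0,0,0,-0.55],
    [0,0,0,0],
  ],
)

```text
time: 7.3
eef_pos: [0.5824, -0.2222, 0.2217]
orientation: [-0.0, 0.026, 1.0, 0.0]
ft_force: [-0.3, 0.5, -0.5]
grip_width: 0.0151
grasp_force: 58.5
```

Request:
arm_command(
  moves=[
    [0,0,0.7,0],
    [0,0,0.7,0],
    [0,0,0.7,0],
    [0,0,0.5,0],
    [0,0,0,0],
    [0,0,0,0],
  ],
)

```text
time: 7.8
eef_pos: [0.5827, -0.2221, 0.1703]
orientation: [-0.0, 0.028, 1.0, 0.0]
ft_force: [0.2, -0.1, -0.1]
grip_width: 0.0152
grasp_force: 58.5
```

```bash
python3 - <<'E'
from off import *
import pickle
o=ctrl.observe();print({k:o[k] for k in("eef_pos","orientation","ft_force","torque","grip_width")})
d={n:snapshot(n) for n in("scene","top")}
pickle.dump(d,open("s3.pkl","wb"))
im=[]
for n in d:
  x0,y0=proj(d[n],[.58,-.222,.09]).astype(int)-[50,50];print(n,x0,y0)
  im.append(cv2.resize(d[n]["pixels"][y0:y0+100,x0:x0+100],(400,400),interpolation=cv2.INTER_CUBIC))
cv2.imwrite("pics/c4.png",np.hstack(im)[...,::-1])
m=M(o["orientation"]);print(np.degrees(np.arctan2(-m[1,0],-m[0,0])))
E
```

```text
{'eef_pos': array([ 0.58267381, -0.22208369,  0.17026548]), 'orientation': array([-2.76253995e-04,  2.78219337e-02,  9.99612856e-01,  4.75063822e-05]), 'ft_force': array([ 0.17086037, -0.09771105, -0.05476436]), 'torque': array([-0.04626775, -0.01645795, -0.05502289]), 'grip_width': 0.015223639212799829}
scene 346 192
top 340 134
-3.1885690622883422
```

View pics/c4.png

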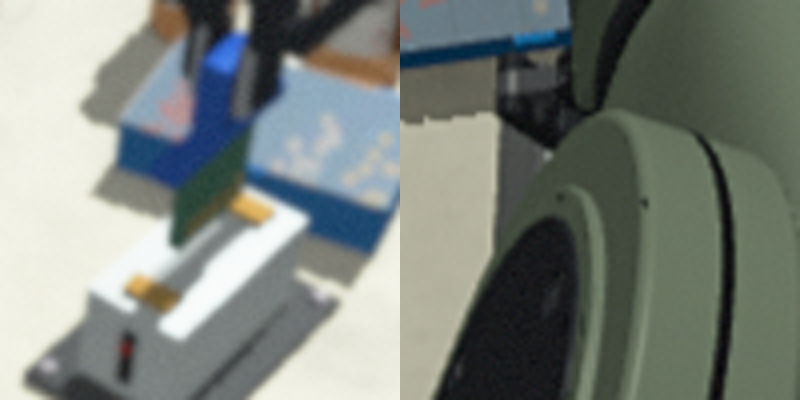

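The card hangs just above the slot. In the scene its foot's near corner is at about (390,254), the slot's near end is near (388,263) and the far pad is at (408,244). The top view is blocked by the arm, so I'll zoom the scene view.

```bash
python3 - <<'E'
from h import *
import pickle
d=pickle.load(open("s3.pkl","rb"))["scene"]["pixels"];e=pickle.load(open("s0.pkl","rb"))["scene"]["pixels"]
f=lambda i:cv2.resize(i[225:280,370:420],(400,440),interpolation=cv2.INTER_CUBIC)
im=np.hstack([f(d),f(e)])
cv2.imwrite("pics/c5.png",im[...,::-1])
E
```

```text
(no output)
```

View pics/c5.png

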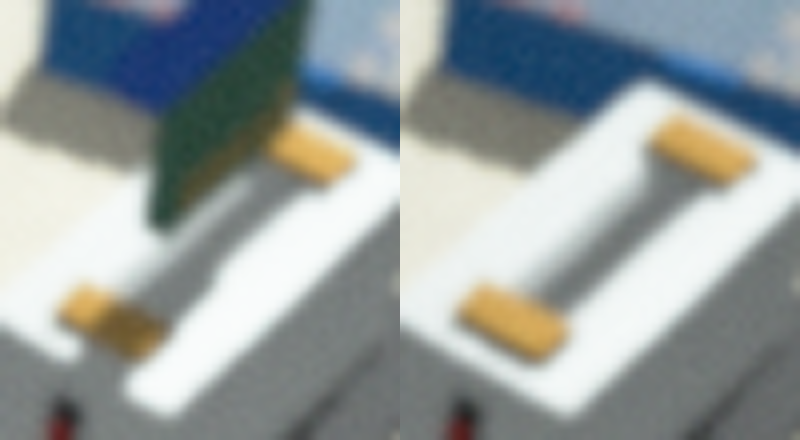

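Zoom (8×, origin (370,225)): the foot's near corners are at about (388.8,252.8) back and (390.6,254.4) front, and its far-front corner is at about (404.7,241). The pads and slot are clear in the unblocked picture. I'll compare these in the same camera.

```bash
python3 - <<'E'
from off import *
import pickle
S=pickle.load(open("s3.pkl","rb"))["scene"];S0=pickle.load(open("s0.pkl","rb"))["scene"]
P=lambda x,y:(370+x/8,225+y/8)
ex=np.array([np.cos(-.0556),np.sin(-.0556),0]);ey=np.array([-ex[1],ex[0],0]);c0=np.array([.5827,-.2221,0])
def pr(n,s,px,z): v=onz(s,P(*px),z)-c0;print(n,(1e3*v@ex).round(1),(1e3*v@ey).round(1))
for n,px in(("foot near back",(149,224)),("foot near front",(165,236)),("foot far front",(280,128))): pr(n,S,px,.0786)
for n,px in(("blk near-front",(168,417)),("blk far-back",(248,80))): pr(n,S0,px,.060)
for n,px in(("padN L",(58,305)),("padN T",(85,285)),("padN R",(170,327)),("padF T",(280,115)),("padF R",(357,158)),("padF L",(252,140))): pr(n,S0,px,.064)
for n,px in(("slot right near",(172,300)),("slot right far",(295,188)),("slot left near",(130,280)),("slot left far",(245,170))): pr(n,S0,px,.060)
E
```

```text
foot near back -25.6 1.4
foot near front -26.6 -3.7
foot far front 24.5 -3.1
blk near-front -58.9 -28.2
blk far-back 56.1 22.8
padN L -48.4 9.5
padN T -38.5 8.6
padN R -37.4 -14.2
padF T 45.1 7.3
padF R 43.5 -15.6
padF L 32.3 7.3
slot right near -25.4 -7.5
slot right far 28.2 -8.1
slot left near -26.1 3.7
slot left far 25.8 4.7
```

Request:
arm_command(
  moves=[
    [0,-0.1,0,0],
    [0,0,0.25,0],
    [0,0,0.25,0],
    [0,0,0.25,0],
    [0,0,0.15,0],
    [0,0,0.1,0],
    [0,0,0,0],
    [0,0,0,0],
  ],
)

```text
time: 8.57
eef_pos: [0.5826, -0.2242, 0.1503]
orientation: [-0.0, 0.028, 1.0, -0.0]
ft_force: [-0.2, -0.6, -1.1]
grip_width: 0.0149
grasp_force: 58.5
```

```bash
cat > st.py <<'E'
from off import *
o=ctrl.observe();print({k:np.round(o[k],4) for k in("time","eef_pos","ft_force","torque","grip_width")})
E
python3 st.py
```

```text
{'time': np.float64(8.5667), 'eef_pos': array([ 0.5826, -0.2242,  0.1503]), 'ft_force': array([-0.2323, -0.5913, -1.1238]), 'torque': array([ 0.0516,  0.0727, -0.04  ]), 'grip_width': np.float64(0.0149)}
```

Request:
arm_command(
  moves=[
    [0,0,0.1,0],
    [0,0,0.1,0],
    [0,0,0.1,0],
    [0,0,0,0],
    [0,0,0,0],
  ],
)

```text
time: 8.98
eef_pos: [0.5826, -0.2242, 0.1442]
orientation: [-0.0, 0.028, 1.0, -0.0]
ft_force: [0.2, 1.4, -1.2]
grip_width: 0.0151
grasp_force: 58.5
```

```bash
python3 st.py
```

```text
{'time': np.float64(8.9833), 'eef_pos': array([ 0.5826, -0.2242,  0.1442]), 'ft_force': array([ 0.1637,  1.3982, -1.2206]), 'torque': array([ 0.2449, -0.0472, -0.047 ]), 'grip_width': np.float64(0.0151)}
```

Request:
arm_command(
  moves=[
    [0,0.04,0,0],
    [0,0,0.1,0],
    [0,0,0.1,0],
    [0,0,0.1,0],
    [0,0,0,0],
    [0,0,0,0],
  ],
)

```text
time: 9.48
eef_pos: [0.5826, -0.2234, 0.1382]
orientation: [-0.0, 0.028, 1.0, -0.0]
ft_force: [0.2, 0.0, -0.1]
grip_width: 0.0149
grasp_force: 58.5
```

```bash
python3 st.py
```

```text
{'time': np.float64(9.4833), 'eef_pos': array([ 0.5826, -0.2234,  0.1382]), 'ft_force': array([ 0.201 ,  0.0194, -0.0596]), 'torque': array([-0.0223, -0.0078,  0.0178]), 'grip_width': np.float64(0.0149)}
```

Request:
arm_command(
  moves=[
    [0,0,0.12,0],
    [0,0,0.12,0],
    [0,0,0.12,0],
    [0,0,0.12,0],
    [0,0,0.12,0],
    [0,0,0.12,0],
    [0,0,0.08,0],
    [0,0,0,0],
    [0,0,0,0],
  ],
)

```text
time: 10.23
eef_pos: [0.5827, -0.2234, 0.1223]
orientation: [-0.0, 0.028, 1.0, -0.0]
ft_force: [0.2, 0.6, -0.4]
grip_width: 0.0152
grasp_force: 58.5
```

```bash
python3 st.py
```

```text
{'time': np.float64(10.2333), 'eef_pos': array([ 0.5827, -0.2234,  0.1223]), 'ft_force': array([ 0.2219,  0.5895, -0.4031]), 'torque': array([-0.0125,  0.0501, -0.0442]), 'grip_width': np.float64(0.0152)}
```

Next, press to 2–3 mm short of home, expecting the spring at TCP z ≈ 0.118.

Request:
arm_command(
  moves=[
    [0,0,0.1,0],
    [0,0,0.1,0],
    [0,0,0.1,0],
    [0,0,0,0],
    [0,0,0,0],
  ],
)

```text
time: 10.65
eef_pos: [0.5827, -0.2234, 0.1164]
orientation: [0.0, 0.028, 1.0, -0.0]
ft_force: [-0.2, -0.1, 3.7]
grip_width: 0.0153
grasp_force: 59.1
```

Request:
arm_command(
  moves=[
    [0,0,0.1,0],
    [0,0,0.1,0],
    [0,0,0.1,0],
    [0,0,0,0],
    [0,0,0,0],
  ],
)

```text
time: 11.07
eef_pos: [0.5827, -0.2235, 0.1105]
orientation: [0.0, 0.028, 1.0, -0.0]
ft_force: [-1.2, 0.3, 4.6]
grip_width: 0.015
grasp_force: 59.3
```

```bash
python3 st.py
```

```text
{'time': np.float64(11.0667), 'eef_pos': array([ 0.5827, -0.2235,  0.1105]), 'ft_force': array([-1.1689,  0.3049,  4.6169]), 'torque': array([0.0675, 0.254 , 0.0264]), 'grip_width': np.float64(0.015)}
```

Request:
arm_command(
  moves=[
    [0,0,0.1,0],
    [0,0,0.05,0],
    [0,0,0,0],
    [0,0,0,0],
  ],
)

```text
time: 11.4
eef_pos: [0.5827, -0.2234, 0.1076]
orientation: [0.0, 0.028, 1.0, -0.0]
ft_force: [-0.9, -0.4, 4.9]
grip_width: 0.0147
grasp_force: 59.6
```

Request:
arm_command(
  moves=[
    [0,0,0.05,0],
    [0,0,0,0],
    [0,0,0,0],
  ],
)

```text
time: 11.65
eef_pos: [0.5827, -0.2234, 0.1066]
orientation: [0.0, 0.028, 1.0, -0.0]
ft_force: [-1.1, 0.1, 6.5]
grip_width: 0.0151
grasp_force: 59.7
```

Request:
arm_command(
  moves=[
    [0,0,0.05,0],
    [0,0,0,0],
    [0,0,0,0],
  ],
)

```text
time: 11.9
eef_pos: [0.5828, -0.2235, 0.1058]
orientation: [0.0, 0.028, 1.0, -0.0]
ft_force: [-3.3, 0.9, 8.2]
grip_width: 0.0148
grasp_force: 59.9
```

Request:
arm_command(
  moves=[
    [0,0,0.03,0],
    [0,0,0,0],
    [0,0,0,0],
  ],
)

```text
time: 12.15
eef_pos: [0.5827, -0.2235, 0.1057]
orientation: [0.0, 0.028, 1.0, -0.0]
ft_force: [-5.6, 1.6, 17.8]
grip_width: 0.0151
grasp_force: 61.2
```

Request:
arm_command(
  moves=[
    [0,0,0.03,0],
    [0,0,0,0],
    [0,0,0,0],
  ],
)

```text
time: 12.4
eef_pos: [0.5827, -0.2235, 0.1057]
orientation: [0.0, 0.028, 1.0, -0.0]
ft_force: [-8.8, 2.4, 29.3]
grip_width: 0.0152
grasp_force: 62.7
```

```bash
python3 st.py
```

```text
{'time': np.float64(12.4), 'eef_pos': array([ 0.5827, -0.2235,  0.1057]), 'ft_force': array([-8.8381,  2.439 , 29.2933]), 'torque': array([ 0.5912,  1.892 , -0.0695]), 'grip_width': np.float64(0.0152)}
```

It reached a solid stop at TCP z = 0.1057, exactly the predicted home height. I'll ease the push a little and look.

Request:
arm_command(
  moves=[
    [0,0,-0.02,0],
    [0,0,0,0],
    [0,0,0,0],
    [0,0,0,0],
  ],
)

```text
time: 12.73
eef_pos: [0.5827, -0.2235, 0.1057]
orientation: [0.0, 0.028, 1.0, -0.0]
ft_force: [-5.7, 1.9, 20.8]
grip_width: 0.0152
grasp_force: 61.6
```

```bash
python3 st.py; python3 - <<'E'
from h import *
s=snapshot("scene")["pixels"]
cv2.imwrite("pics/c6.png",cv2.resize(s[205:295,350:430],(640,600)[:2],interpolation=cv2.INTER_CUBIC)[...,::-1])
E
```

```text
{'time': np.float64(12.7333), 'eef_pos': array([ 0.5827, -0.2235,  0.1057]), 'ft_force': array([-5.6679,  1.8589, 20.7943]), 'torque': array([0.4219, 1.4065, 0.0648]), 'grip_width': np.float64(0.0152)}
```

View pics/c6.png

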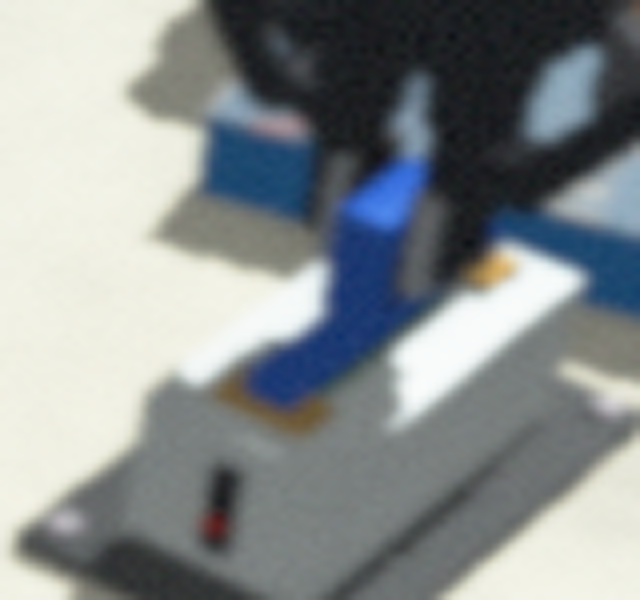

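The picture shows the bar down on the near pad at crop (285,400), the red pointer low in its slit at (215,525), and the far end close to the far pad at (485,270). The TCP stopped at exactly the home height. The torque equals the lateral force times the sensor lever arm, so the load is centred and both ends are seated. Handing in.

```bash
python3 -c "
from plant import ctrl
print(ctrl.close_job())"
```

```text
the job is handed in; nothing more can be done
None
```

The blue card is in the jig slot and still gripped, held down on the brass stops with about 20 N, and the job was handed in at about 12.8 s; that the far end touches its pad was inferred from stop height and load balance, as the gripper hid most of it.

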